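# Hold the heating purge valve at its third click

## Task

The heating circuit has to be purged, but a thin glass jar stands in the way of the valve's lever. Gently, without squeezing it hard, dropping it, banging it down or tipping it, stand the jar on the round cork coaster and let go of it; then swing the sprung lever by its red knob past the first two clicks (green and yellow dots) to the third (red dot), short of the end stop, and finish while still holding it there with the gripper against its spring. Do not let the lever touch the jar, and do not disturb the mug, the tape roll or the wrench.

Things in the scene. Friction and masses are not known exactly. Their poses are not given: they have to be found in the camera images.
- jar: thin amber glass jar, orange cap, paper label, 48 mm across (straight to 74 mm up, then cap 45 mm), 90 mm tall, 0.11 to 0.23 kg, upright on the worktop in the lever's path. It breaks if the force of the fingers on it (both added) exceeds 90 N, so use a light grip, or if it is put down on the coaster with more than 60 N or dropped by more than 12 mm. Origin: centre of its underside, z up
- coaster: round cork coaster fixed to the worktop, 110 mm across, 6 mm thick; left or right of the valve. Origin: centre of its underside (its top is 6 mm higher)
- pivot (a point): on the lever's vertical turning axis, 66 mm up, on the fixed white valve housing (110 x 150 mm; its grey scale disc, 156 mm across, tops out at 66 mm; black hub 80 mm across, top at 97 mm; copper tails behind). Its x axis points to the back of the housing, z up; does not turn with the lever
- lever (a joint): lever angle (rad): 0 at rest (white dot), grows counter-clockwise from above; clicks at 0.4 (green dot), 0.8 (yellow), 1.2 (red), end stop 1.42. In pivot's frame the lever points at pi - 0.6 + angle, counter-clockwise from +x. A spring drives it back to 0: 2.5 N at the knob at rest, 6 N at the third click, 1 to 2 N more over each click; let go, it flies back
- knob (a point): on the axis of the upright round red knob at the lever's end, 150 mm from the pivot axis, 105 mm above the worktop. The knob, 20 mm across, stands from 80 to 128 mm above the worktop on the steel arm (14 mm wide, underside 68 mm up) and is rigid with it. This frame turns with the lever
- mug: white ceramic mug, 80 mm across, 90 mm tall; a bystander to leave alone. Origin: centre of its underside
- tape: black ring-shaped roll of tape, 90 mm across, 25 mm tall; a bystander to leave alone. Origin: centre of its underside
- wrench: steel wrench, 180 mm long, lying flat; a bystander to leave alone. Origin: its reference point on the underside
Not all that is in view belongs to the job. What is meant by the jar is not turquoise, and is the smaller of those in its own colour.

How it is judged:
By the outcome, as a careful person would: the job done as asked, in the order asked, and still so for the second after the job is handed in, while the arm keeps its last pose, push and grip.
It also fails if it takes over 59 s, if anything falls off the work surface, if the arm or the gripper's body presses on something with over 40 N, if the wrist force passes 120 N, or if a joint passes its speed limit or range.

## Robot

A 6-joint arm with a two-finger parallel gripper is mounted at the origin on the work surface. World frame = base frame: x ahead of the robot, y to its left, z up, the work surface at z = 0. Lengths are in mm, angles in rad, forces in N, time in s.
With the tool pointing down it reaches from about 350 to 775 mm from the base axis. Payload 7.3 kg.
Tool frame: the origin (TCP) lies midway between the tips of the shut fingers; the grasp point (between the pads) lies 19 mm behind it; z points along the fingers, y is the line along which they close (so a half turn about z gives the same grasp; the last joint's range is limited). The gripper opens to 92 mm and grips with 3 to 60 N. Pads are 19 mm wide; open, the fingers measure 130 mm over their backs; the gripper's body (75 mm by 190 mm) begins 47 mm behind the grasp point.
Start: joints at [-1.468, 0.342, 1.524, -0, 1.275, -0.146], TCP at [129.298, -508.849, 226.741] pointing down, gripper open.
Joint ranges: [-2.53, 2.53], [-0.77, 2.02], [0.04, 2.7], [-1, 4.14], [0.28, 2.66], [-3.11, 3.11]. Speed limits (rad/s): [2.57, 2.57, 3.14, 3.14, 3.14, 3.14].

## Interface

Orientations are given as [roll, pitch, yaw] about the fixed x, y, z axes, in that order (R = Rz(yaw) Ry(pitch) Rx(roll)).
In Python, from rig import arm gives the robot as it stands. The module is installed in compiled form; this text tells all that it offers.
- The arm moves only by the shell command python3 -m handwheel 'ROWS' [FORCE]. ROWS is JSON, a list of rows, each a list of 7 numbers: the turn, a rotation vector about the world's x, y, z in units of 5 degrees (1.0 is 5 degrees), then the shift along the world's x, y, z in mm, then the finger opening in mm, from 0 to 91.8. A call has 1 to 20 rows; each row shifts and turns the commanded pose from where the row before left it; what a row does not reach is not made up. A row lasts 1/10 s, in which the tool goes at most 50 mm and 8.59 degrees, less where a joint would pass 70% of its speed; a pose out of reach is approached as far as the arm can. A call is refused whole if a number of a shift passes 50 or a number of a turn 1, either way. A call with a gripper value outside its range is refused whole. The fingers move at their own pace and stop on an object; FORCE is the grip in N (left out, the last holds). Time passes only in rows, so rows that do not move let the fingers close. It gives the time, the measured TCP pose, the force, the opening and the grip force at its end, in the units of the state.
- arm.read_state(): the state, without advancing time (a new reading comes with each control period).
- arm.grab_frame(name): name is "side" or "top" or "wrist"; returns a dict with "frame" (480x640x3 uint8, blue, green, red), "z_map" (480x640 float32, mm along the optical axis (not along the pixel's ray), 0 where there is no reading), "fx", "fy", "cx", "cy" (pixels), "distortion" ([k1, k2, p1, p2, k3] as OpenCV has them; the pictures are not rectified), "R" (3x3) and "t" (3): a world point X has camera coordinates R X + t. Camera axes: x right, y down, z forward; pixel columns grow to the right and rows downward; lengths in mm; the calibration is good to about 2 mm. A picture is of the moment at which its call begins.
- arm.sign_off(): hands the job in; it is judged then, once.
The state is a dict: "t": time; "joints": joint angles; "qd": joint speeds; "joint_efforts": joint torques, N m; "tcp_pos": TCP position; "eef_rot": TCP orientation; "ft_force": force on the tool from outside, world axes, zero at the start; "wrist_torque": the same for the moment, N m; "gripper_width": finger opening in mm; "finger_force": force on a finger pad.
Only numpy, scipy, OpenCV 4.12 (cv2) and the standard library are available. Lean on these libraries where they do the work, as an engineer would, in place of code of your own. Each camera call takes 0.05 s, during which the arm holds its last target. There are 200 camera calls.

## Working session

There is one attempt and no reset: what is moved stays moved. The work goes in short steps, Python scripts to look and compute and a shell command to move; the robot and the scene stay as the last step left them, time stands still between calls to the robot, and variables do not carry over. Pictures are saved under pics/ and viewed, at most 10 in all, crops included, and the job is handed in when it is done.

```bash
mkdir -p pics; python3 - <<'E'
from rig import arm
import cv2,numpy as np
s=arm.read_state();print(s)
for n in("top","side"):
    f=arm.grab_frame(n);cv2.imwrite(f"pics/{n}0.png",f["frame"]);np.savez(f"{n}0.npz",**f)
    print(n,f["fx"],f["cx"],f["cy"],f["distortion"],-np.array(f["R"]).T@f["t"],np.round(f["R"],3).tolist())
E
```

```text
{'t': 0.0, 'joints': array([-1.46797712e+00,  3.42737942e-01,  1.52500420e+00,  3.12015917e-05,
        1.27541650e+00, -1.46022328e-01]), 'qd': array([-0.00079189, -0.00211459, -0.0005824 , -0.0002145 ,  0.00058892,
       -0.00106645]), 'joint_efforts': array([-1.81397656e-03, -4.31246388e+01, -2.44222319e+01,  7.14331074e-02,
        5.60276338e-02, -1.41945525e-04]), 'tcp_pos': array([ 129.27512598, -508.41624222,  226.04154677]), 'eef_rot': array([-3.14004767e+00, -2.57376896e-04,  2.48832232e-01]), 'ft_force': array([ 0.76418962, -0.21514617,  0.18015085]), 'wrist_torque': array([ 0.0140231 , -0.03287176,  0.02221026]), 'finger_force': 0.0, 'gripper_width': 91.92082189078607}
top 506.77450549923844 324.9883732474452 236.119482899208 [-0.14056248  0.          0.          0.          0.        ] [ 447.26231099  -77.92412343 1214.11743153] [[-0.028, -1.0, 0.011], [-0.998, 0.027, -0.057], [0.056, -0.012, -0.998]]
side 484.66525188613036 323.8864746459463 232.9180751561519 [-0.09748287  0.          0.          0.          0.        ] [243.66895557 713.78338291 771.61744064] [[-0.947, -0.322, 0.016], [-0.215, 0.592, -0.777], [0.241, -0.739, -0.629]]
```

View pics/top0.png

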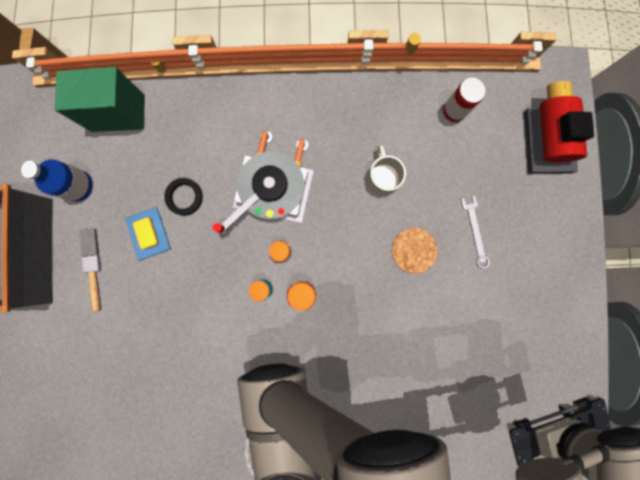

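View pics/side0.png

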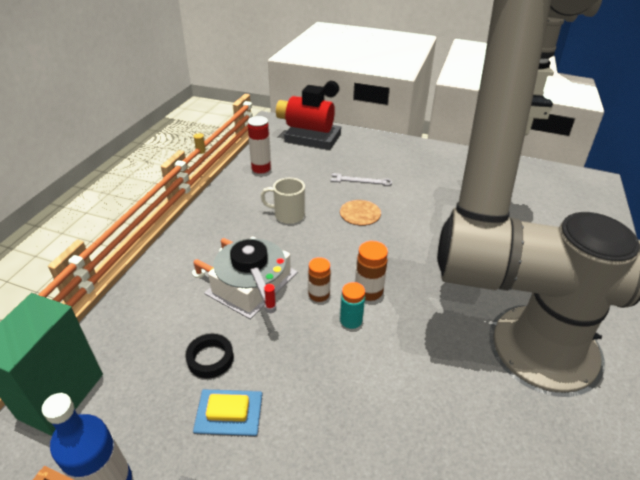

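The top view shows the target jar (small amber) with its cap at (279,251). The turquoise jar is at (260,290), the big amber one at (301,296), the coaster at (414,250), the hub at (269,182) and the knob at (219,228). In the side view the target cap is at (319,267) and the knob at (270,296).

```bash
cat > h.py <<'E'
import cv2,numpy as np
def ray(f,uv):
    K=np.array([[f["fx"],0,f["cx"]],[0,f["fy"],f["cy"]],[0,0,1]],float)
    p=cv2.undistortPoints(np.array(uv,float).reshape(-1,1,2),K,np.array(f["distortion"],float))[:,0]
    R=np.array(f["R"]);d=np.c_[p,np.ones(len(p))]@R
    return -R.T@np.array(f["t"]),d
def plane(f,uv,z):
    c,d=ray(f,uv);return c+d*((z-c[2])/d[:,2])[:,None]
def tri(f,u,g,v):
    a,d=ray(f,[u]);b,e=ray(g,[v]);d,e=d[0],e[0]
    s=np.linalg.lstsq(np.c_[d,-e],b-a,rcond=None)[0]
    p,q=a+s[0]*d,b+s[1]*e;return (p+q)/2,np.linalg.norm(p-q)
def blobs(f,lo,hi,box=(0,0,640,480),amin=30):
    m=cv2.inRange(cv2.cvtColor(f["frame"],cv2.COLOR_BGR2HSV),lo,hi)
    k=np.zeros_like(m);x0,y0,x1,y1=box;k[y0:y1,x0:x1]=m[y0:y1,x0:x1]
    return [c for c in cv2.findContours(k,cv2.RETR_EXTERNAL,cv2.CHAIN_APPROX_NONE)[0] if cv2.contourArea(c)>=amin]
E
python3 - <<'E'
from h import *
T=dict(np.load("top0.npz"));S=dict(np.load("side0.npz"))
def show(n,f,lo,hi,box,z=None,amin=30):
    for c in blobs(f,lo,hi,box,amin):
        (x,y),r=cv2.minEnclosingCircle(c);e=cv2.fitEllipse(c)
        print(n,"ell",np.round(e[0],1),np.round(e[1],1),"bb",cv2.boundingRect(c), plane(f,[e[0]],z)[0].round(1) if z else "", "dia", np.round(e[1][1]/f["fx"]*1214*(1-(z or 0)/1214),1))
show("capT",T,(5,170,150),(18,255,255),(230,230,330,320),90)
show("coasterT",T,(5,60,80),(25,220,255),(380,220,450,280),6)
show("hubT",T,(0,0,0),(180,255,60),(245,160,292,205),97)
show("knobT",T,(0,150,100),(4,255,255),(205,215,235,240),128,10)
show("mugT",T,(0,0,150),(180,70,255),(365,145,410,195),90)
show("capS",S,(5,170,150),(18,255,255),(300,230,400,320),amin=30)
show("coasterS",S,(5,60,80),(25,220,255),(330,195,390,230))
show("hubS",S,(0,0,0),(180,255,60),(225,235,272,275))
show("knobS",S,(0,150,100),(4,255,255),(260,280,280,312),amin=10)
for n,a in(("green",(40,80,60,80,255,255)),("yellow",(22,100,100,35,255,255)),("red",(0,150,100,4,255,255))):
    b=(252,203,290,220)
    for c in blobs(T,a[:3],a[3:],b,5): print(n,plane(T,[c[:,0].mean(0)],66)[0].round(1),c[:,0].mean(0))
E
```

```text
capT ell [301.1 295.5] [26.3 26.8] bb (288, 282, 27, 28) [380.8 -35.   90. ] dia 59.4
capT ell [258.6 290.4] [17.4 18.2] bb (250, 282, 19, 18) [394.3  58.8  90. ] dia 40.5
capT ell [279.3 251.2] [18.6 19. ] bb (270, 242, 20, 20) [480.1  10.8  90. ] dia 42.1
coasterT ell [414.3 250.2] [45.3 46. ] bb (392, 227, 46, 47) [ 475.8 -305.8    6. ] dia 109.6
hubT ell [269.3 183.3] [32.5 33.9] bb (253, 166, 34, 35) [631.4  29.2  97. ] dia 74.7
knobT ell [217.6 227.3] [ 7.6 10.3] bb (213, 223, 11, 9) [533.9 140.  128. ] dia 22.2
mugT ell [389.5 166.4] [45.5 57.1] bb (365, 145, 45, 50) [ 664.2 -241.1   90. ] dia 126.7
capS ell [353.4 290.9] [16.1 21.5] bb (343, 283, 22, 17)  dia 53.8
capS ell [319.  265.3] [14.1 20. ] bb (309, 258, 21, 15)  dia 50.1
capS ell [372.8 251. ] [18.4 27.4] bb (359, 242, 28, 19)  dia 68.7
coasterS ell [360.  212.2] [25.1 40.9] bb (340, 200, 41, 26)  dia 102.5
hubS ell [248.3 255.5] [31.3 37. ] bb (231, 240, 36, 33)  dia 92.6
knobS ell [269.6 295.2] [ 8.9 26.5] bb (265, 284, 10, 24)  dia 66.4
green [574.7  59.1  66. ] [258.05555556 210.5       ]
yellow [568.2  33.3  66. ] [269.38888889 213.        ]
red [572.1   7.7  66. ] [280.57142857 211.        ]
```

```bash
python3 - <<'E'
from h import *
T=dict(np.load("top0.npz"));S=dict(np.load("side0.npz"))
for n,u,v in(("jar cap",(279.3,251.2),(319,263.5)),("big cap",(301.1,295.5),(372.8,249)),("turq cap",(258.6,290.4),(353.4,289)),("coaster",(414.3,250.2),(360,212.2)),("knob top",(217.6,227.3),(269.8,288)),("hub",(269.3,182.5),(248.6,249))):
    p,e=tri(T,u,S,v);print(n,p.round(1),"gap",e.round(1))
# top-camera depth heights, cross-check
for n,(u,v) in(("jar",(279,251)),("coaster",(414,250)),("knob",(218,227)),("hub",(264,176)),("big",(301,296))):
    z=np.median(T["z_map"][v-2:v+3,u-2:u+3]);c,d=ray(T,[(u,v)]);print(n,(c+d[0]*z).round(1))
z=S["z_map"]
for n,(u,v) in(("jarS body",(319,282)),("capS",(319,263)),("knobS",(270,296))):
    c,d=ray(S,[(u,v)]);print(n,(c+d[0]*np.median(z[v-1:v+2,u-1:u+2])).round(1))
E
```

```text
jar cap [480.9  11.1  89.4] gap 1.8
big cap [381.9 -36.3 119.8] gap 1.2
turq cap [394.1  58.7  89.9] gap 0.6
coaster [ 475.9 -306.6    2. ] gap 0.2
knob top [534.1 141.  123.3] gap 0.3
hub [633.1  29.1  99. ] gap 0.6
jar [480.4  11.3  90.9]
coaster [ 476.4 -305.2    5.6]
knob [534.5 139.2 128.1]
hub [648.2  40.8  97.2]
big [381.5 -36.  121.5]
jarS body [473.3  34.6  60.1]
capS [482.2  10.1  89.7]
knobS [529.4 151.7 114. ]
```

```bash
python3 -m handwheel '[[0,0,-0.7,25,37,0,91],[0,0,-0.7,25,37,0,91],[0,0,-0.7,25,37,0,91],[0,0,-0.75,25,37,0,91],[0,0,0,25,37,0,91],[0,0,0,25,37,0,91],[0,0,0,25,37,0,91],[0,0,0,25,37,0,91],[0,0,0,25,37,0,91],[0,0,0,25,37,0,91],[0,0,0,25,37,0,91],[0,0,0,25,37,0,91],[0,0,0,25,37,0,91],[0,0,0,25,37,0,91],[0,0,0,0,0,0,91],[0,0,0,0,0,0,91]]' 8; python3 - <<'E'
from rig import arm
from h import *
f=arm.grab_frame("wrist");cv2.imwrite("pics/w1.png",f["frame"]);np.savez("w1.npz",**f)
E
```

```text
t: 1.7
tcp_pos: [479.1, 10.0, 226.1]
eef_rot: [3.141, 0.002, 0.003]
ft_force: [-0.2, -0.1, -1.0]
gripper_width: 90.9
finger_force: 0.0
```

View pics/w1.png

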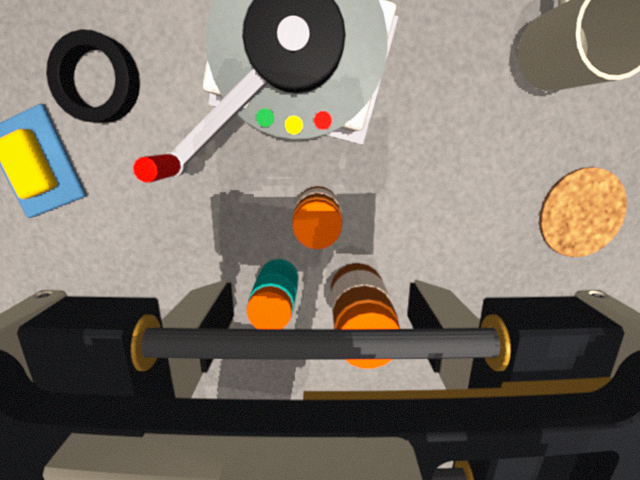

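The wrist view shows the target cap at (318,223), clear of both other jars, with the knob at (148,168), the hub at (293,40) and the coaster at (584,211).

```bash
python3 - <<'E'
from h import *
T=dict(np.load("top0.npz"));W=dict(np.load("w1.npz"))
print("cam",(-W["R"].T@W["t"]).round(0))
def one(lo,hi,box):
    c=max(blobs(W,lo,hi,box),key=cv2.contourArea);e=cv2.fitEllipse(cv2.convexHull(c));return e[0]
cap=one((5,170,150),(18,255,255),(280,180,360,260));co=one((5,60,80),(25,220,255),(530,160,635,260))
kn=one((0,150,100),(4,255,255),(120,140,190,190))
print(cap,co,kn)
print("cap",plane(W,[cap],90).round(1),tri(T,(279.3,251.2),W,cap));print("coaster",plane(W,[co],6).round(1),tri(T,(414.3,250.2),W,co))
print("knobmid",plane(W,[kn],115).round(1));print("hubcap",plane(W,[(293,33)],97).round(1))
for n,p in(("g",(265,118)),("y",(293.5,125)),("r",(322,120))):print(n,plane(W,[p],66).round(1))
E
```

```text
cam [560.  10. 384.]
(316.87860107421875, 222.60386657714844) (583.0340576171875, 211.66831970214844) (155.42083740234375, 167.05850219726562)
cap [[486.2  12.8  90. ]] (array([480.57861231,  12.78412033,  67.2659833 ]), np.float64(0.488245969615012))
coaster [[ 480.4 -302.3    6. ]] (array([ 477.44877477, -307.7677523 ,   -1.41494183]), np.float64(3.008374058230287))
knobmid [[537.7 140.5 115. ]]
hubcap [[636.9  31.   97. ]]
g [[576.1  59.3  66. ]]
y [[570.1  34.   66. ]]
r [[574.4   8.5  66. ]]
```

```bash
python3 -m handwheel '[[0,0,0,2,1.5,-20,91],[0,0,0,0,0,-30,91],[0,0,0,0,0,-30,91],[0,0,0,0,0,-30,91],[0,0,0,0,0,-30,91],[0,0,0,0,0,-26,91],[0,0,0,0,0,-15,91],[0,0,0,0,0,-6,91],[0,0,0,0,0,0,91],[0,0,0,0,0,0,70],[0,0,0,0,0,0,60],[0,0,0,0,0,0,55],[0,0,0,0,0,0,52],[0,0,0,0,0,0,50],[0,0,0,0,0,0,48],[0,0,0,0,0,0,46],[0,0,0,0,0,0,44],[0,0,0,0,0,0,40],[0,0,0,0,0,0,40],[0,0,0,0,0,0,40]]' 12
```

```text
t: 3.75
tcp_pos: [481.4, 10.9, 39.8]
eef_rot: [-3.141, -0.0, 0.0]
ft_force: [-0.5, 4.4, 4.4]
gripper_width: 47.6
finger_force: 12.0
```

```bash
python3 -m handwheel '[[0,0,0,0,0,0,40],[0,0,0,0,0,0,40],[0,0,0,0,0,3,40],[0,0,0,0,0,8,40],[0,0,0,0,0,12,40],[0,0,0,0,0,12,40],[0,0,0,0,0,8,40],[0,0,0,0,0,4,40],[0,0,0,0,0,0,40],[0,0,0,0,0,0,40],[0,0,0,0,0,0,40]]' 18; python3 - <<'E'
from rig import arm
from h import *
s=arm.read_state();print(s["ft_force"],s["tcp_pos"])
f=arm.grab_frame("side");cv2.imwrite("pics/s2.png",cv2.resize(f["frame"][200:360,220:460],None,fx=2.5,fy=2.5))
E
```

```text
t: 4.85
tcp_pos: [480.9, 10.7, 86.2]
eef_rot: [-3.142, 0.001, 0.0]
ft_force: [0.7, -0.8, -2.0]
gripper_width: 47.5
finger_force: 18.0
[ 0.676305   -0.82556904 -1.99750222] [480.93822941  10.66410394  86.24364342]
```

View pics/s2.png

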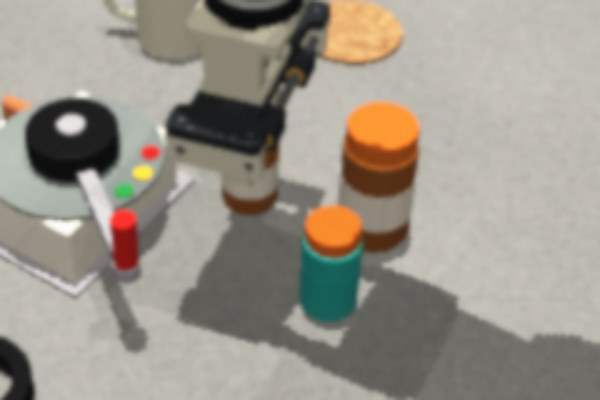

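The jar is lifted and upright in the fingers (crop position (250,190)), and the wrist reads about 2 N of weight.

```bash
python3 -m handwheel '[[0,0,0,0,-5,0,40],[0,0,0,0,-12,0,40],[0,0,0,0,-20,0,40],[0,0,0,0,-28,0,40],[0,0,0,-2,-30,0,40],[0,0,0,-2,-30,0,40],[0,0,0,0,-30,0,40],[0,0,0,0,-30,0,40],[0,0,0,0,-30,0,40],[0,0,0,0,-30,0,40],[0,0,0,0,-28,0,40],[0,0,0,0,-20,0,40],[0,0,0,0,-12,0,40],[0,0,0,0,-8,0,40],[0,0,0,0,-4,0,40],[0,0,0,0,0,0,40],[0,0,0,0,0,0,40]]'
```

```text
t: 6.6
tcp_pos: [477.3, -305.5, 86.7]
eef_rot: [-3.141, 0.0, 0.001]
ft_force: [-0.9, 0.1, -2.8]
gripper_width: 47.7
finger_force: 18.0
```

```bash
python3 -m handwheel '[[0,0,0,0,0,-6,40],[0,0,0,0,0,-10,40],[0,0,0,0,0,-10,40],[0,0,0,0,0,-6,40],[0,0,0,0,0,-3,40],[0,0,0,0,0,0,40],[0,0,0,0,0,-1,40],[0,0,0,0,0,-1,40],[0,0,0,0,0,-1,40],[0,0,0,0,0,0,40],[0,0,0,0,0,0,40]]'
```

```text
t: 7.7
tcp_pos: [477.3, -306.4, 48.8]
eef_rot: [3.141, -0.0, 0.0]
ft_force: [-0.3, -0.6, -1.7]
gripper_width: 47.7
finger_force: 18.0
```

```bash
python3 -m handwheel '[[0,0,0,0,0,-0.5,40],[0,0,0,0,0,-0.5,40],[0,0,0,0,0,0,40],[0,0,0,0,0,0,40]]'
```

```text
t: 8.1
tcp_pos: [477.3, -306.3, 47.7]
eef_rot: [3.142, 0.0, 0.0]
ft_force: [0.4, -1.3, -2.5]
gripper_width: 47.5
finger_force: 18.0
```

```bash
python3 -m handwheel '[[0,0,0,0,0,-0.5,40],[0,0,0,0,0,-0.5,40],[0,0,0,0,0,-0.3,40],[0,0,0,0,0,0,40],[0,0,0,0,0,0,40]]'
```

```text
t: 8.6
tcp_pos: [477.3, -306.3, 46.4]
eef_rot: [3.142, 0.0, 0.0]
ft_force: [0.5, -0.9, -2.6]
gripper_width: 47.2
finger_force: 18.0
```

```bash
python3 -m handwheel '[[0,0,0,0,0,-0.4,40],[0,0,0,0,0,0,40],[0,0,0,0,0,0,40]]'
```

```text
t: 8.9
tcp_pos: [477.3, -306.4, 46.0]
eef_rot: [3.142, 0.0, 0.0]
ft_force: [-0.1, -0.2, -2.0]
gripper_width: 47.9
finger_force: 18.0
```

```bash
python3 -m handwheel '[[0,0,0,0,0,-0.4,40],[0,0,0,0,0,0,40],[0,0,0,0,0,0,40]]'
```

```text
t: 9.2
tcp_pos: [477.4, -306.4, 45.9]
eef_rot: [3.141, -0.0, 0.0]
ft_force: [-0.6, 0.2, 1.2]
gripper_width: 47.6
finger_force: 18.0
```

```bash
python3 -m handwheel '[[0,0,0,0,0,-0.3,40],[0,0,0,0,0,0,40],[0,0,0,0,0,0,40]]'
```

```text
t: 9.5
tcp_pos: [477.4, -306.4, 45.8]
eef_rot: [3.141, -0.0, 0.0]
ft_force: [-1.1, 2.0, 5.5]
gripper_width: 47.6
finger_force: 18.0
```

The wrist force has gone from −2 N to +5.5 N, so the jar is standing on the coaster. I'll release it and go straight up.

```bash
python3 -m handwheel '[[0,0,0,0,0,0,49],[0,0,0,0,0,0,52],[0,0,0,0,0,0,60],[0,0,0,0,0,0,75],[0,0,0,0,0,0,90],[0,0,0,0,0,0,90],[0,0,0,0,0,0,90],[0,0,0,0,0,10,90],[0,0,0,0,0,20,90],[0,0,0,0,0,35,90],[0,0,0,0,0,40,90],[0,0,0,0,0,40,90],[0,0,0,0,0,25,90],[0,0,0,0,0,10,90],[0,0,0,0,0,0,90]]'; python3 - <<'E'
from rig import arm
from h import *
f=arm.grab_frame("side");g=arm.grab_frame("wrist")
cv2.imwrite("pics/s3.png",np.hstack([cv2.resize(f["frame"][120:320,200:440],(400,333)),cv2.resize(g["frame"],(400,333))]))
E
```

```text
t: 11.0
tcp_pos: [477.7, -306.6, 226.8]
eef_rot: [3.14, -0.002, 0.0]
ft_force: [0.1, 0.5, -0.1]
gripper_width: 90.0
finger_force: 0.0
```

View pics/s3.png

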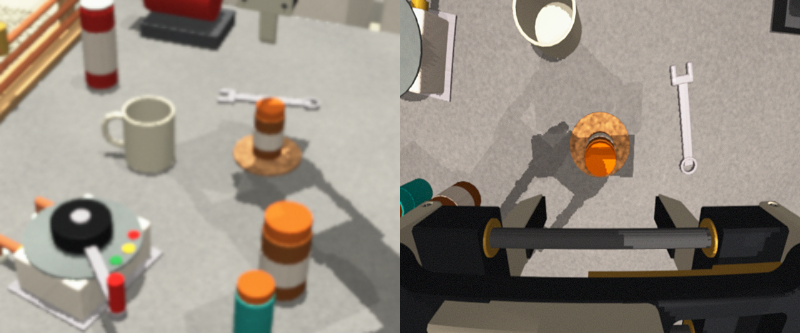

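The jar stands upright on the coaster, with its cap at about (600,158) in the right half, and the mug and wrench are undisturbed. Next is the knob.

```bash
python3 -m handwheel '[[0,0,-0.98,3.5,20,0,60],[0,0,-0.98,3.5,30,0,60],[0,0,-0.98,3.5,30,0,60],[0,0,-0.98,3.5,30,0,60],[0,0,-0.98,3.5,30,0,60],[0,0,-0.98,3.5,30,0,60],[0,0,-0.98,3.5,30,0,60],[0,0,-0.98,3.5,30,0,60],[0,0,-0.98,3.5,30,0,60],[0,0,-0.98,3.5,30,0,60],[0,0,0,3.5,30,0,60],[0,0,0,3.5,30,0,60],[0,0,0,3.5,30,0,60],[0,0,0,3.5,30,0,60],[0,0,0,3.5,25,0,60],[0,0,0,4,12,0,60],[0,0,0,0,0,0,60],[0,0,0,0,0,0,60]]'; python3 - <<'E'
from rig import arm
from h import *
s=arm.read_state();print(s["joints"].round(2))
W=arm.grab_frame("wrist");cv2.imwrite("pics/w4.png",W["frame"]);np.savez("w4.npz",**W)
for c in blobs(W,(0,150,100),(4,255,255)): print(cv2.boundingRect(c),np.median(W["z_map"][c[:,0,1],c[:,0,0]]))
E
```

```text
t: 12.9
tcp_pos: [533.5, 139.9, 224.4]
eef_rot: [3.14, 0.001, -0.855]
ft_force: [0.1, -0.7, 0.1]
gripper_width: 59.9
finger_force: 0.0
[ 0.12  0.39  1.45 -0.    1.3   2.54]
(302, 219, 25, 37) 275.7848
(376, 74, 18, 19) 287.9186
```

View pics/w4.png

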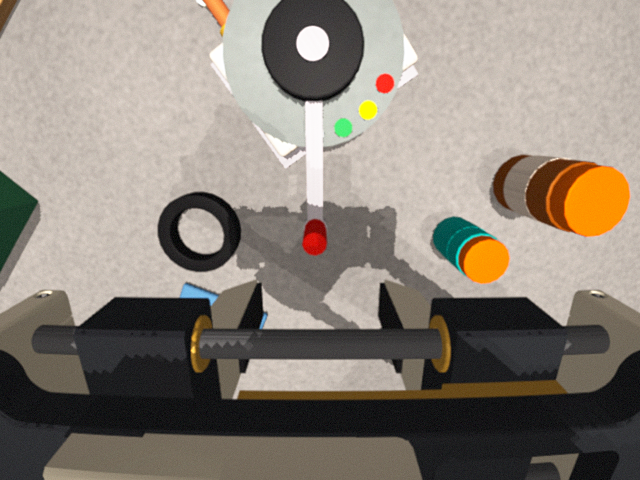

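The wrist view has the knob at (315,238), centred between the fingers in line with the lever, with the hub at (313,45).

```bash
python3 - <<'E'
from h import *
W=dict(np.load("w4.npz"))
print("knob",plane(W,[(314.5,244)],128).round(1),"hub",plane(W,[(313,43)],97).round(1),"red",plane(W,[(385,83)],66).round(1))
E
python3 -m handwheel '[[0,0,0,0.5,0.5,-20,60],[0,0,0,0,0,-30,60],[0,0,0,0,0,-30,60],[0,0,0,0,0,-30,60],[0,0,0,0,0,-17,60],[0,0,0,0,0,-7,60],[0,0,0,0,0,0,60]]' 8
```

```text
knob [[536.9 143.2 128. ]] hub [[636.5  30.2  97. ]] red [[574.2   7.9  66. ]]
t: 13.65
tcp_pos: [534.0, 140.2, 90.8]
eef_rot: [3.14, 0.001, -0.856]
ft_force: [0.6, -0.3, 0.9]
gripper_width: 60.0
finger_force: 0.0
```

```bash
python3 -m handwheel '[[0,0,0,0,0,0,40],[0,0,0,0,0,0,28],[0,0,0,0,0,0,22],[0,0,0,0,0,0,18],[0,0,0,0,0,0,15],[0,0,0,0,0,0,12],[0,0,0,0,0,0,12],[0,0,0,0,0,0,12]]' 30; python3 - <<'E'
import numpy as np
c=np.array([632.5,29]);p0=np.array([534,140.2]);
r=np.hypot(*(p0-c));a0=np.arctan2(*(p0-c)[::-1]);print(r,np.degrees(a0))
q=p0
for k in range(1,15):
    a=a0+np.radians(4.91*k);p=c+(r+(150-r)*k/14)*np.array([np.cos(a),np.sin(a)]);print(k,p.round(1),(p-q).round(1));q=p
E
```

```text
t: 14.45
tcp_pos: [534.7, 141.6, 91.7]
eef_rot: [-3.141, -0.0, -0.855]
ft_force: [0.8, 2.9, 2.6]
gripper_width: 19.8
finger_force: 30.0
148.5519774355091 131.53424554258646
1 [524.8 131.4] [-9.2 -8.8]
2 [516.3 121.9] [-8.5 -9.5]
3 [508.7 111.7] [ -7.6 -10.2]
4 [502.  100.8] [ -6.7 -10.8]
5 [496.2  89.4] [ -5.8 -11.4]
6 [491.5  77.6] [ -4.8 -11.9]
7 [487.7  65.4] [ -3.7 -12.2]
8 [485.   52.8] [ -2.7 -12.5]
9 [483.4  40.1] [ -1.6 -12.7]
10 [482.9  27.3] [ -0.5 -12.8]
11 [483.5  14.5] [  0.6 -12.8]
12 [485.2   1.8] [  1.7 -12.7]
13 [488.  -10.7] [  2.8 -12.5]
14 [491.8 -23. ] [  3.8 -12.3]
```

```bash
python3 -m handwheel '[[0,0,0.98,-9.2,-8.8,0,12],[0,0,0.98,-8.5,-9.5,0,12],[0,0,0.98,-7.6,-10.2,0,12],[0,0,0.98,-6.7,-10.8,0,12],[0,0,0.98,-5.8,-11.4,0,12],[0,0,0,0,0,0,12],[0,0,0,0,0,0,12]]'
```

```text
t: 15.15
tcp_pos: [498.1, 90.0, 91.7]
eef_rot: [-3.14, -0.003, -0.428]
ft_force: [5.0, 1.5, -2.1]
gripper_width: 19.4
finger_force: 30.0
```

```bash
python3 -m handwheel '[[0,0,0.98,-4.8,-11.9,0,12],[0,0,0.98,-3.7,-12.2,0,12],[0,0,0.98,-2.7,-12.5,0,12],[0,0,0.98,-1.6,-12.7,0,12],[0,0,0.98,-0.5,-12.8,0,12],[0,0,0.98,0.6,-12.8,0,12],[0,0,0,0,0,0,12],[0,0,0,0,0,0,12]]'
```

```text
t: 15.95
tcp_pos: [486.9, 15.3, 91.7]
eef_rot: [3.141, -0.007, 0.084]
ft_force: [10.7, 4.5, -6.1]
gripper_width: 19.7
finger_force: 30.0
```

```bash
python3 -m handwheel '[[0,0,0.98,2.7,-12.8,0,12],[0,0,0.98,3.7,-12.8,0,12],[0,0,0.98,4.8,-12.4,0,12],[0,0,0,0,0,0,12],[0,0,0,0,0,0,12],[0,0,0,0,0,0,12]]'; python3 - <<'E'
from rig import arm
from h import *
W=arm.grab_frame("wrist");T=arm.grab_frame("top");S=arm.grab_frame("side")
np.savez("w5.npz",**W);np.savez("t5.npz",**T)
cv2.imwrite("pics/w5.png",np.hstack([cv2.resize(W["frame"],(400,300)),cv2.resize(S["frame"],(400,300))]))
E
```

```text
t: 16.55
tcp_pos: [495.7, -21.6, 91.6]
eef_rot: [-3.141, -0.002, 0.341]
ft_force: [3.7, 7.7, 1.8]
gripper_width: 19.5
finger_force: 30.0
```

View pics/w5.png

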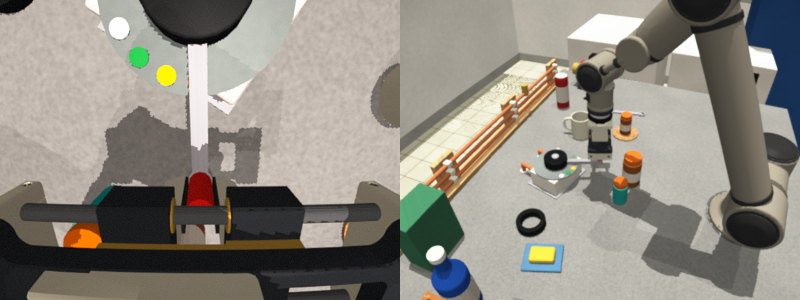

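The lever arm covers the red dot; white, green and yellow are visible at (119,28), (139,57) and (167,75) of the left half. I'll check the angle numerically.

```bash
python3 - <<'E'
from h import *
W=dict(np.load("w5.npz"));h=cv2.cvtColor(W["frame"],cv2.COLOR_BGR2HSV)
def cen(lo,hi,box): 
    c=max(blobs(W,lo,hi,box,20),key=cv2.contourArea);m=cv2.moments(c);return m["m10"]/m["m00"],m["m01"]/m["m00"]
wh=cen((0,0,225),(180,40,255),(165,15,215,70));g=cen((40,80,60),(80,255,255),(190,60,250,120));y=cen((22,100,100),(35,255,255),(240,90,300,150))
P=plane(W,[wh,g,y],66)[:,:2];print(wh,g,y,P.round(1))
# arm centreline: bright run on rows
pts=[]
for r in range(85,225,10):
    b=W["frame"][r,290:345].min(1).astype(int);x=np.where(b>b.max()-35)[0]+290;pts.append(((x[0]+x[-1])/2,r));print(r,x[0],x[-1],end="; ")
A=plane(W,pts,80)[:,:2];vx,vy,*_=cv2.fitLine(A.astype(np.float32),cv2.DIST_HUBER,0,.01,.01).ravel()
d=np.array([vx,vy]);d*=np.sign(-d[0]);al=np.degrees(np.arctan2(d[1],d[0]))%360
ch=P[2]-P[0];ag=(np.degrees(np.arctan2(ch[1],ch[0]))-90)%360
print("\nlever dir",al,"green dir",ag,"lever angle",np.radians(al-ag)+.4)
T=dict(np.load("t5.npz"))
for c in blobs(T,(5,60,80),(25,220,255),(380,220,450,280)):print("coaster/jar",cv2.boundingRect(c))
for c in blobs(T,(5,200,190),(15,255,255),(390,230,440,270)):
    m=cv2.fitEllipse(c)[0];print("jar cap",m,plane(T,[m],96).round(1))
E
```

```text
(189.9681712962963, 44.588541666666664) (221.7226368159204, 90.88557213930348) (265.78455026455026, 120.24042328042327) [[592.9  81.1]
 [576.9  59.9]
 [570.6  34.4]]
85 301 331; 95 301 331; 105 302 331; 115 302 331; 125 303 331; 135 303 331; 145 303 331; 155 304 340; 165 304 344; 175 304 331; 185 305 331; 195 305 332; 205 305 331; 215 306 332; 
lever dir 200.69037 green dir 154.42756950188357 lever angle 1.2074381663643656
coaster/jar (392, 227, 46, 47)
```

```bash
python3 -m handwheel '[[0,0,0,0,0,0,12],[0,0,0,0,0,0,12],[0,0,0,0,0,0,12],[0,0,0,0,0,0,12],[0,0,0,0,0,0,12]]' && python3 -c "
from rig import arm
print(arm.sign_off())"
```

```text
t: 17.2
tcp_pos: [495.6, -21.5, 91.6]
eef_rot: [-3.141, -0.002, 0.342]
ft_force: [2.4, 7.4, 1.1]
gripper_width: 19.5
finger_force: 30.0
the job is handed in; nothing more can be done
None
```

The job is handed in at 17 s: the jar stands upright on the coaster, released, and the gripper is holding the lever at the red click, measured at 1.21 rad against 1.2; the sign-off returned no verdict.

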